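# Plant the price-ticket post in the counter display stand

### The arm

A 6-joint arm with a two-finger parallel gripper is mounted at the origin on the work surface. World frame = base frame: x ahead of the robot, y to its left, z up, the work surface at z = 0. Lengths are in m, angles in rad, forces in N, time in s.
With the tool pointing down it reaches from about 0.25 to 0.725 m from the base axis. Payload 4 kg.
Tool frame: the origin (TCP) lies midway between the tips of the shut fingers; the grasp point (between the pads) lies 19 mm behind it; z points along the fingers, y is the line along which they close (so a half turn about z gives the same grasp; the last joint's range is limited). The gripper opens to 85 mm and grips with 20 to 120 N. Pads are 22 mm wide; open, the fingers measure 114 mm over their backs; the gripper's body (76 mm by 85 mm) begins 54 mm behind the grasp point. The pads swing forward as they close: fully open they stand 13 mm farther back than shut.
Start: joints at [-1.133, 0.241, 0.005, 1.335, 0, 1.571], TCP at [0.212, -0.453, 0.231] pointing down, gripper open.
Joint ranges: [-2.72, 2.72], [-1.05, 1.87], [-1.09, 1.28], [-1.99, 2.15], [-1.42, 1.44], [-3.14, 3.14]. Speed limits (rad/s): [2.79, 2.79, 3.14, 3.14, 3.14, 3.14].

### API

Orientations are given as a unit quaternion [x, y, z, w].
In Python, from workcell import monitor, vision, job gives the robot as it stands.
- The arm moves only by the tool move_arm, never from a script. Its argument "moves" is a list that holds one entry, the list of rows, each a list of 5 numbers: the shift along the world's x, y, z in m, then the turn about the world's z in degrees, then the opening in per cent of the stroke, from 0 (shut) to 100 (fully open). In form: [[[x, y, z, turn, gripper], ...]]. A call has 1 to 5 rows; each row is the pose to reach, as a shift and turn from the pose commanded when the call began; what a row does not reach only later rows make up. A row lasts 1/8 s, in which the tool goes at most 62.5 mm and 10.7 degrees, less where a joint would pass 70% of its speed; a pose out of reach is approached as far as the arm can. A call with a gripper value outside its range is refused whole. The fingers move at their own pace and stop on an object; the grip force is fixed at half the most. Time passes only in rows, so rows that repeat a pose let the fingers close. It gives the time, the measured TCP pose, the force, the opening and the grip force at its end, in the units of the state.
- monitor.get_obs(): the state, without advancing time (a new reading comes with each control period).
- vision.camera(name): name is "scene" or "top" or "wrist"; returns a dict with "color" (480x640x3 uint8, red, green, blue), "camera_matrix" (3x3 intrinsics, pixels), "eye" and "attitude" of the camera in the world; the wrist camera has in their place "hand_eye" (4x4, takes a point from camera to tool coordinates, whose origin is the TCP and whose axes are the flange's). Camera axes: x right, y up, looking along -z (the intrinsics and any distortion apply to the point x, -y, -z); pixel columns grow to the right and rows downward; lengths in m; the calibration is good to about 2 mm. A picture is of the moment at which its call begins: read the wrist's pose just before it. There is no depth.
- job.job_done(): hands the job in; it is judged then, once.
The state is a dict: "clock": time; "joint_pos": joint angles; "joint_vel": joint speeds; "tau": joint torques, N m; "eef_pos": TCP position; "tool_rot": TCP orientation; "ft_force": force on the tool from outside, world axes, zero at the start; "ft_torque": the same for the moment, N m; "grip_width": finger opening in m; "grasp_force": force on a finger pad.
Only numpy, scipy, OpenCV 4.12 (cv2) and the standard library are available. Lean on these libraries where they do the work, as an engineer would, in place of code of your own. Each camera call takes 0.05 s, during which the arm holds its last target. There are 200 camera calls.

### The job

Take the ticket post (the one with the flat wooden plate on top) out of the wooden rack and plant it upright in the display stand, pin fully home with its collar flat on the grey panel, and let go. The stand's socket is closed by a flush spring dust plug and cannot be seen: feel for it by sweeping the pin over the middle of the panel with light pressure, then let the pin down slowly until the collar lands softly; never push the post against the stand harder than 40 N. Leave the other post and the goods on the counter where they are.

Things in the scene. Friction and masses are not known exactly. Their poses are not given: they have to be found in the camera images.
- ticket_post: Loose post, 94 mm tall, 0.17 to 0.29 kg, upright in one of the rack's two holes (either one). Round steel pin 16 mm diameter, 30 mm long, foot chamfered 2.5 mm; above it a steel collar 36 mm diameter, 6 mm thick; a stem 12 mm diameter, 14 mm long; then a flat wooden plate. Origin: centre of the collar's underside, z up along the pin; pin foot at z = -30 mm.
- post_tip (a point): Centre of the pin's foot, 30 mm below the ticket post's origin.
- hook_post: The other post in the rack, to be left there: the same pin and collar but a bent steel wire hook 66 mm tall instead of a plate. Origin: centre of the collar's underside.
- rack: Wooden block fixed to the counter, 80 x 190 x 45 mm (x, y, z), turned at any yaw within 0.3 rad; origin at the centre of its underside. Two holes 20 mm in diameter and 36 mm deep at y = -45 and y = +45 mm of its frame; the posts' pins hang loosely in them, the collars resting on its top.
- stand: Display stand fixed to the counter: aluminium frame 160 x 160 mm, 53 mm tall, with a square window 104 mm wide, in which lies a rigid flat grey plastic panel, its top 50 mm above the counter (3 mm below the frame's top). Origin at the centre of the underside, z up. Steel on this hard panel gives sharp knocks: land the pin or collar at no more than about 10 mm/s.
- panel_mid (a point): Centre of the window on the panel's top, axes as the stand. One vertical blind socket, 18 mm diameter, 38 mm deep, lies within 8 mm of here in x and in y, a different place each time. A grey dust plug, flush and hardly visible, fills it: it sinks under 0.4 to 0.9 N once the pin is over it, springs back when the pin leaves, and stays down under the post's weight.
- paint_tin: Grey paint tin, 90 mm diameter, 110 mm tall, on the counter; leave alone. Origin under its centre.
- brush: Flat paint brush lying on the counter between rack and stand, about 185 x 44 x 16 mm; leave alone. Origin at its underside near the ferrule.
- tape_roll: Yellow roll of masking tape lying flat, 104 mm diameter, 36 mm tall; leave alone. Origin under its centre.
- screw_box: Open cardboard box of screws, 110 x 90 x 55 mm; leave alone. Origin under its centre.
- plate_top (a point): Centre of the top edge of the ticket post's plain wooden plate, 64 mm above the post's origin, axes as the post. The plate is 12 mm thick (x), 56 mm wide (y) and reaches 46 mm down from here; grip it from above across its thickness.

How it is judged:
On the way, in this order (a step that is already met when the one before it is completed fails the run):
1. the ticket post is lifted out of the rack (z of post_tip in the frame of rack above 0.05 m), for 0.1 s.
2. its pin has found the socket: foot at least 8 mm below the panel, near its middle (z of post_tip in the frame of panel_mid below -0.008 m and horizontal distance between post_tip and panel_mid below 0.016 m), for 0.1 s.
At the end, for the whole second after the job is handed in: The ticket post stands in the stand's socket: collar within 3 mm of the panel, pin foot at least 26 mm below the panel and within 16 mm of its middle, upright within 4 degrees, at rest, released; the hook post still in its hole within 20 mm (z of ticket_post in the frame of panel_mid below 0.003 m and z of post_tip in the frame of panel_mid below -0.026 m and horizontal distance between post_tip and panel_mid below 0.016 m and angle between ticket_post's own z axis and vertical below 0.07 rad and linear speed of ticket_post below 0.02 m/s and distance of hook_post from where it was at the start of the episode below 0.02 m); the robot touches nothing.
It fails at once if the post is pushed against the stand with more than 40 N (contact force between ticket_post and stand above 40 N).
It fails at once if the hook post is taken out or shoved (distance of hook_post from where it was at the start of the episode above 0.02 m).
It fails at once if the paint tin, brush, tape roll or screw box is moved more than 15 mm (distance of any of paint_tin, brush, tape_roll, screw_box from where it was at the start of the episode above 0.015 m).
It also fails if it takes over 64 s, if anything falls off the work surface, if the arm or the gripper's body presses on something with over 40 N, if the wrist force passes 120 N, or if a joint passes its speed limit or range.

## Working session

There is one attempt and no reset: what is moved stays moved. The work goes in short steps, Python scripts to look and compute and a tool call to move; the robot and the scene stay as the last step left them, time stands still between calls to the robot, and variables do not carry over. Pictures are saved under pics/ and viewed, at most 10 in all, crops included, and the job is handed in when it is done.

Besides the shell and the picture viewer there is one more tool, called after ">>>" as a command line: name --argument value ..., lists and objects as JSON in quotes. move_arm: Moves the arm, as the interface text tells. Its arguments: {"type":"object","properties":{"moves":{"type":"array","items":{"type":"array","items":{"type":"array","items":{"type":"number"}}}}},"required":["moves"]}

```bash
mkdir -p pics
cat > h.py <<'E'
import numpy as np, cv2
from scipy.spatial.transform import Rotation as R
from workcell import monitor, vision, job
def rot(a):
    a=np.array(a,float)
    return a if a.shape==(3,3) else R.from_quat(a).as_matrix()
def cam(n):
    o=monitor.get_obs(); c=vision.camera(n)
    if n=="wrist":
        T=np.eye(4);T[:3,:3]=rot(o["tool_rot"]);T[:3,3]=o["eef_pos"]
        M=T@np.array(c["hand_eye"]); c["Rw"],c["e"]=M[:3,:3],M[:3,3]
    else: c["Rw"],c["e"]=rot(c["attitude"]),np.array(c["eye"])
    c["K"]=np.array(c["camera_matrix"]); c["D"]=np.array(c.get("distortion",np.zeros(5)))
    return c
def ray(c,u,v):
    p=cv2.undistortPoints(np.array([[[u,v]]],float),c["K"],c["D"])[0,0]
    return c["Rw"]@np.array([p[0],-p[1],-1])
def onz(c,u,v,z):
    d=ray(c,u,v); return c["e"]+d*(z-c["e"][2])/d[2]
def proj(c,P):
    q=c["Rw"].T@(np.array(P)-c["e"]); q=np.array([[q[0],-q[1],-q[2]]])
    return cv2.projectPoints(q,np.zeros(3),np.zeros(3),c["K"],c["D"])[0][0,0]
def save(c,n): cv2.imwrite("pics/"+n,c["color"][:,:,::-1])
E
python3 - <<'E'
from h import *
o=monitor.get_obs(); print({k:np.round(v,3) for k,v in o.items()})
for n in("top","scene"):
    c=cam(n); save(c,n+"0.png"); print([k for k in c],c["e"],c["K"],np.round(c["Rw"],2))
E
```

```text
{'clock': np.float64(0.0), 'joint_pos': array([-1.133,  0.241,  0.004,  1.335,  0.   ,  1.571]), 'joint_vel': array([-0.   , -0.001, -0.001, -0.001,  0.001,  0.001]), 'tau': array([ 0.0000e+00, -3.7232e+01,  2.5241e+01,  1.7000e-02,  0.0000e+00,
       -0.0000e+00]), 'eef_pos': array([ 0.212, -0.452,  0.23 ]), 'tool_rot': array([ 0.976,  0.217, -0.   , -0.001]), 'ft_force': array([-0.13 ,  1.054, -0.255]), 'ft_torque': array([ 0.058, -0.039,  0.052]), 'grasp_force': np.float64(0.0), 'grip_width': np.float64(0.085)}
['color', 'camera_matrix', 'eye', 'attitude', 'Rw', 'e', 'K', 'D'] [0.43544358 0.09167169 1.31717098] [[460.70708589   0.         321.93534373]
 [  0.         460.70708589 235.26541872]
 [  0.           0.           1.        ]] [[-0.02  0.99 -0.14]
 [-1.   -0.02 -0.01]
 [-0.01  0.14  0.99]]
['color', 'camera_matrix', 'eye', 'attitude', 'Rw', 'e', 'K', 'D'] [ 1.05084926 -0.65792662  1.23592535] [[603.73007309   0.         318.70260113]
 [  0.         603.73007309 241.97311988]
 [  0.           0.           1.        ]] [[ 0.87 -0.39  0.31]
 [ 0.5   0.7  -0.52]
 [-0.01  0.6   0.8 ]]
```

View pics/top0.png

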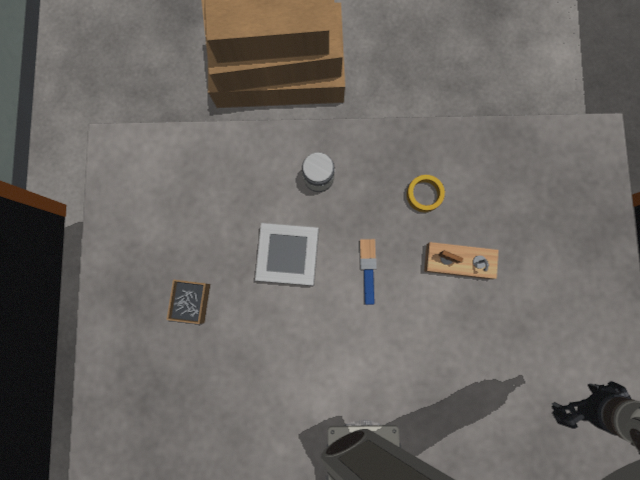

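View pics/scene0.png

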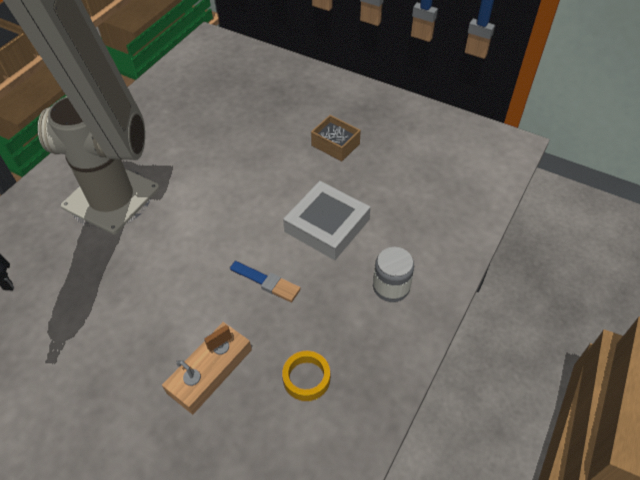

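The top view shows the rack at (462,261), with the plate at about (451,257) and the hook at (481,263). The panel is at (288,254), the brush at (368,270), the tin at (318,172), the tape at (426,193) and the box at (187,302).

Run:
```python
from h import *
c=cam("top"); hsv=cv2.cvtColor(c["color"],cv2.COLOR_RGB2HSV)
# panel: dark grey in window ROI
def big(m,x0,y0,x1,y1):
    k=np.zeros_like(m);k[y0:y1,x0:x1]=m[y0:y1,x0:x1]
    cs,_=cv2.findContours(k,cv2.RETR_EXTERNAL,cv2.CHAIN_APPROX_NONE)
    return max(cs,key=cv2.contourArea)
g=cv2.cvtColor(c["color"],cv2.COLOR_RGB2GRAY)
fr=big((g>150).astype(np.uint8),245,210,330,300)
pn=big((g<130).astype(np.uint8),264,230,312,280)
for n,k,z in(("frame",fr,.053),("panel",pn,.050)):
    P=np.array([onz(c,u,v,z)[:2] for u,v in k[:,0]],np.float32); print(n,cv2.minAreaRect(P))
rk=big(cv2.inRange(hsv,(5,50,100),(25,255,255)),410,230,510,290)
P=np.array([onz(c,u,v,.045)[:2] for u,v in rk[:,0]],np.float32); print("rack",cv2.minAreaRect(P))
print(onz(c,451,257,.1),onz(c,481,263,.06))
cv2.imwrite("pics/crop1.png",cv2.resize(c["color"][225:295,410:510,::-1],None,fx=7,fy=7,interpolation=cv2.INTER_CUBIC))
```

```text
frame ((0.5643234848976135, 0.19982998073101044), (0.157561257481575, 0.15912704169750214), 84.28018951416016)
panel ((0.5644890069961548, 0.20013877749443054), (0.10330504924058914, 0.10347038507461548), 84.15170288085938)
rack ((0.5384811162948608, -0.2851974368095398), (0.19258511066436768, 0.08171036839485168), 82.44816589355469)
[ 0.54189702 -0.23887609  0.1       ] [ 0.5275732  -0.33027444  0.06      ]
```

View pics/crop1.png

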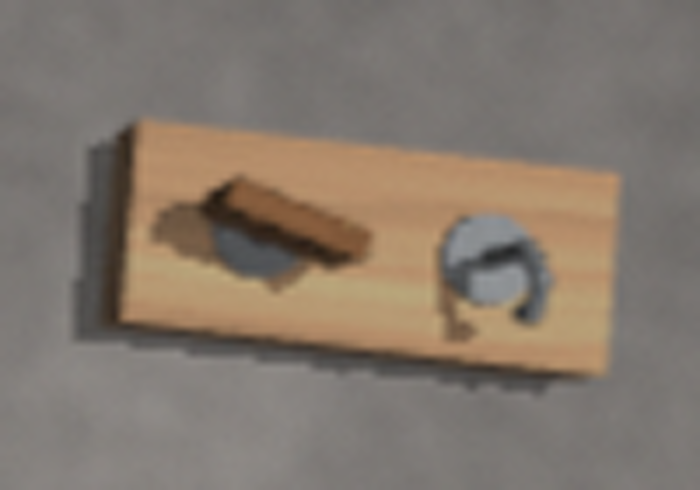

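>>> move_arm --moves '[[[0.055,0.035,0.01,8,100],[0.11,0.07,0.02,16,100],[0.165,0.105,0.02,24,100],[0.22,0.14,0.02,32,100],[0.27,0.175,0.02,41,100]]]'

```text
clock: 0.78
eef_pos: [0.4746, -0.2827, 0.2511]
tool_rot: [0.837, 0.547, -0.0, -0.0]
ft_force: [0.2, -1.2, 0.5]
grip_width: 0.0856
grasp_force: 0.0
```

>>> move_arm --moves '[[[0.045,0.03,0,0,100],[0.06,0.038,0,0,100],[0.06,0.038,0,0,100],[0.06,0.038,0,0,100]]]'

```text
clock: 1.27
eef_pos: [0.5319, -0.2469, 0.2512]
tool_rot: [0.839, 0.545, -0.001, -0.0]
ft_force: [0.1, 0.3, 0.6]
grip_width: 0.0853
grasp_force: 0.0
```

Run:
```python
from h import *
o=monitor.get_obs(); print({k:np.round(v,3) for k,v in o.items()})
c=cam("wrist"); save(c,"w1.png"); print(c["K"],c["e"],np.round(c["Rw"],3),c["D"])
np.savez("w1.npz",**{k:c[k] for k in("K","D","e","Rw","color")})
for P in([.542,-.239,.109],[.544,-.241,.051]):print(proj(c,P))
```

```text
{'clock': np.float64(1.275), 'joint_pos': array([-4.340e-01,  4.110e-01,  2.960e-01,  1.457e+00, -1.000e-03,
        1.556e+00]), 'joint_vel': array([-0.015, -0.01 , -0.002, -0.002,  0.003,  0.001]), 'tau': array([ 7.0400e-01, -4.5340e+01,  2.5804e+01, -3.0000e-02,  3.2000e-02,
       -2.0000e-03]), 'eef_pos': array([ 0.532, -0.247,  0.251]), 'tool_rot': array([ 0.839,  0.545, -0.001, -0.   ]), 'ft_force': array([0.065, 0.326, 0.643]), 'ft_torque': array([-0.032,  0.021, -0.033]), 'grasp_force': np.float64(0.0), 'grip_width': np.float64(0.085)}
[[331.16707057   0.         320.89052685]
 [  0.         331.16707057 243.6739741 ]
 [  0.           0.           1.        ]] [ 0.55890544 -0.18636494  0.39316444] [[ 0.913  0.394  0.108]
 [-0.408  0.88   0.241]
 [-0.001 -0.264  0.964]] [0. 0. 0. 0. 0.]
[328.03677292 218.31217429]
[329.441562   208.65870076]
```

View pics/w1.png

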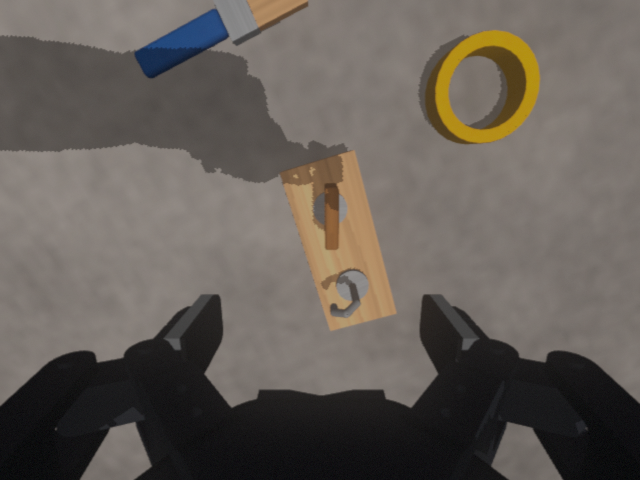

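The wrist view shows the plate at about (332,216), running nearly vertical from (333,184) to (332,248). The hook is at (348,293).

Run:
```python
from h import *
c=dict(np.load("w1.npz")); im=c["color"]
hsv=cv2.cvtColor(im,cv2.COLOR_RGB2HSV)
print([(x,im[230,x].tolist()) for x in range(318,346,3)],[(y,im[y,333].tolist()) for y in range(176,256,4)])
g=im[:,:,0].astype(int)
m=((hsv[:,:,1]>100)&(hsv[:,:,0]<20)&(g<170)&(g>80)).astype(np.uint8); k=np.zeros_like(m);k[190:252,315:347]=m[190:252,315:347]
k=cv2.morphologyEx(k,cv2.MORPH_OPEN,np.ones((3,3)))
cs,_=cv2.findContours(k,cv2.RETR_EXTERNAL,cv2.CHAIN_APPROX_NONE);q=max(cs,key=cv2.contourArea)
P=np.array([onz(c,u,v,.109)[:2] for u,v in q[:,0]],np.float32)
print(cv2.boundingRect(q),cv2.minAreaRect(P))
```

```text
[(318, [180, 156, 113]), (321, [175, 152, 110]), (324, [127, 98, 67]), (327, [135, 93, 55]), (330, [142, 97, 58]), (333, [141, 97, 57]), (336, [135, 93, 55]), (339, [167, 131, 91]), (342, [180, 145, 104]), (345, [173, 136, 96])] [(176, [122, 93, 67]), (180, [119, 90, 65]), (184, [77, 54, 38]), (188, [92, 64, 43]), (192, [96, 67, 45]), (196, [97, 68, 43]), (200, [97, 67, 44]), (204, [97, 67, 44]), (208, [100, 69, 46]), (212, [141, 97, 58]), (216, [142, 98, 60]), (220, [142, 97, 59]), (224, [141, 98, 59]), (228, [141, 97, 55]), (232, [140, 95, 57]), (236, [136, 94, 56]), (240, [137, 93, 56]), (244, [138, 94, 57]), (248, [136, 94, 57]), (252, [179, 142, 102])]
(315, 190, 25, 60) ((0.5404493808746338, -0.24019542336463928), (0.052505675703287125, 0.021008212119340897), 66.72239685058594)
```

Run:
```python
from h import *
c=dict(np.load("w1.npz")); im=c["color"].astype(int)
for y in (190,197,204,215,222,230,238,245):
    print(y,im[y,320:344,0].tolist())
for p in((332,217.3),(333,185.5),(331.5,249.5)):print(onz(c,*p,.109))
a=onz(c,333,185.5,.109)-onz(c,331.5,249.5,.109);print(np.linalg.norm(a),np.degrees(np.arctan2(a[1],a[0])))
```

```text
190 [130, 127, 125, 121, 109, 111, 124, 115, 100, 98, 98, 97, 95, 95, 94, 94, 92, 92, 119, 161, 178, 179, 180, 179]
197 [95, 96, 95, 94, 91, 90, 90, 92, 95, 97, 97, 99, 98, 98, 94, 93, 93, 91, 100, 130, 144, 144, 146, 156]
204 [93, 93, 92, 93, 104, 109, 118, 128, 117, 100, 98, 98, 97, 97, 96, 95, 93, 90, 98, 126, 139, 140, 140, 141]
215 [93, 94, 94, 95, 103, 113, 124, 134, 140, 140, 142, 144, 143, 142, 140, 140, 137, 131, 125, 133, 140, 141, 141, 141]
222 [106, 99, 95, 95, 102, 113, 123, 135, 139, 141, 143, 144, 143, 142, 140, 139, 137, 129, 126, 145, 165, 172, 172, 171]
230 [180, 175, 174, 156, 127, 116, 125, 135, 139, 141, 142, 143, 143, 141, 140, 138, 135, 131, 141, 167, 179, 180, 180, 179]
238 [180, 181, 181, 178, 168, 141, 127, 135, 137, 137, 136, 135, 137, 136, 138, 137, 135, 132, 150, 172, 180, 181, 181, 181]
245 [179, 181, 180, 179, 168, 141, 127, 135, 138, 138, 137, 137, 137, 137, 138, 139, 135, 132, 150, 172, 180, 181, 180, 181]
[ 0.54551078 -0.23958995  0.109     ]
[ 0.55725051 -0.214836    0.109     ]
[ 0.53340911 -0.26617619  0.109     ]
0.05660589569799073 65.09074689886813
```

>>> move_arm --moves '[[[0.007,0.004,-0.03,-1,100],[0.0135,0.0075,-0.07,-1,100],[0.0135,0.0075,-0.1,-1,100],[0.0135,0.0075,-0.11,-1,100],[0.0135,0.0075,-0.11,-1,100]]]'

```text
clock: 1.95
eef_pos: [0.5458, -0.2392, 0.1415]
tool_rot: [0.843, 0.537, -0.0, -0.0]
ft_force: [-0.4, -0.3, 0.1]
grip_width: 0.0851
grasp_force: 0.0
```

>>> move_arm --moves '[[[0,0,-0.03,0,100],[0,0,-0.055,0,100],[0,0,-0.0715,0,100],[0,0,-0.0715,0,100],[0,0,-0.0715,0,0]]]'

```text
clock: 2.58
eef_pos: [0.5476, -0.239, 0.0712]
tool_rot: [0.843, 0.538, 0.001, 0.001]
ft_force: [-0.2, 0.0, 0.3]
grip_width: 0.0695
grasp_force: 0.0
```

>>> move_arm --moves '[[[0,0,0,0,0],[0,0,0,0,0],[0,0,0,0,0],[0,0,0,0,0],[0,0,0,0,0]]]'

```text
clock: 3.2
eef_pos: [0.5468, -0.2384, 0.0702]
tool_rot: [0.843, 0.538, 0.0, 0.0]
ft_force: [-1.0, 0.3, 3.1]
grip_width: 0.0115
grasp_force: 58.8
```

>>> move_arm --moves '[[[0,0,0.015,0,0],[0,0,0.04,0,0],[0,0,0.07,0,0],[0,0,0.1,0,0],[0,0,0.1,0,0]]]'

```text
clock: 3.82
eef_pos: [0.5484, -0.2393, 0.1729]
tool_rot: [0.843, 0.538, 0.002, 0.003]
ft_force: [0.2, 0.5, -2.2]
grip_width: 0.0114
grasp_force: 58.8
```

>>> move_arm --moves '[[[0.003,0.05,0,0,0],[0.006,0.11,0,0,0],[0.009,0.17,0,0,0],[0.01,0.23,0,0,0],[0.012,0.285,0,0,0]]]'

```text
clock: 4.45
eef_pos: [0.5573, 0.0485, 0.168]
tool_rot: [0.843, 0.538, -0.001, -0.001]
ft_force: [1.0, -0.4, -2.4]
grip_width: 0.0117
grasp_force: 58.8
```

>>> move_arm --moves '[[[0.003,0.06,-0.01,0,0],[0.004,0.11,-0.02,0,0],[0.004,0.14,-0.03,0,0],[0.004,0.153,-0.03,0,0],[0.004,0.153,-0.03,0,0]]]'

```text
clock: 5.08
eef_pos: [0.5622, 0.1996, 0.139]
tool_rot: [0.843, 0.538, -0.001, 0.0]
ft_force: [0.1, -0.3, -1.3]
grip_width: 0.0112
grasp_force: 58.7
```

Run:
```python
from h import *
o=monitor.get_obs(); print({k:np.round(o[k],4) for k in("clock","eef_pos","tool_rot","ft_force","ft_torque","joint_vel","joint_pos")})
c=cam("wrist"); np.savez("w2.npz",**{k:c[k] for k in("K","D","e","Rw","color")})
s=cam("scene"); u,v=proj(s,[.5645,.2,.1]).astype(int); a=cv2.resize(s["color"][v-50:v+50,u-60:u+60],(576,480),interpolation=cv2.INTER_CUBIC)
b=c["color"][:400,150:350+100]; b=cv2.resize(b,(224,300))
cv2.imwrite("pics/s2.png",a[:,:,::-1]); save(c,"w2.png"); print(u,v)
# panel in wrist view?
for P in([.5645,.2,.05],[.5645,.2,.09]):print(proj(c,P))
```

```text
{'clock': np.float64(5.075), 'eef_pos': array([0.5622, 0.1996, 0.139 ]), 'tool_rot': array([ 8.428e-01,  5.383e-01, -8.000e-04,  1.000e-04]), 'ft_force': array([ 0.0556, -0.3476, -1.2657]), 'ft_torque': array([-0.003 ,  0.0172,  0.0097]), 'joint_vel': array([-0.0318, -0.0177,  0.0011,  0.0042, -0.0109, -0.0042]), 'joint_pos': array([ 3.4140e-01,  4.8320e-01,  1.1460e-01,  1.2037e+00, -5.0000e-04,
        2.3461e+00])}
326 200
[323.71258477 245.77334898]
[324.23352168 263.61327119]
```

View pics/s2.png

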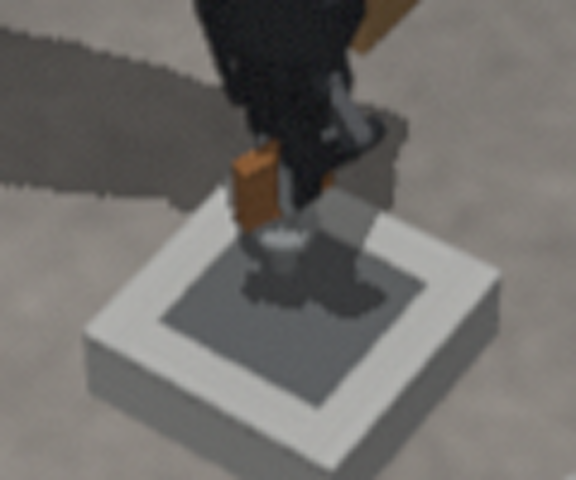

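View pics/w2.png

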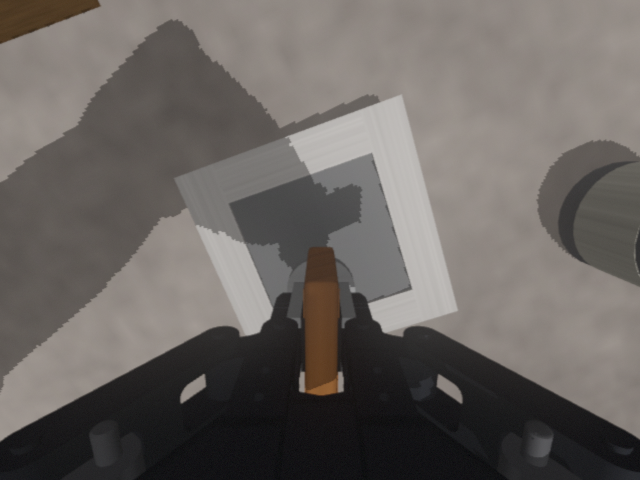

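The post hangs upright over the panel, with panel corners at (230,205), (372,155) and (411,290) in the wrist view. That puts the middle within about 2 mm of (0.564, 0.200). Next I descend gently to contact.

>>> move_arm --moves '[[[0.001,0,-0.012,0,0],[0.001,0,-0.022,0,0],[0.001,0,-0.029,0,0],[0.001,0,-0.029,0,0],[0.001,0,-0.029,0,0]]]'

```text
clock: 5.8
eef_pos: [0.5638, 0.1996, 0.111]
tool_rot: [0.843, 0.538, 0.0, 0.0]
ft_force: [-0.0, 0.9, -2.9]
grip_width: 0.0112
grasp_force: 58.7
```

>>> move_arm --moves '[[[0,0,-0.001,0,0],[0,0,-0.002,0,0],[0,0,-0.003,0,0],[0,0,-0.003,0,0],[0,0,-0.003,0,0]]]'

```text
clock: 6.42
eef_pos: [0.5636, 0.1996, 0.1078]
tool_rot: [0.843, 0.538, 0.0, 0.0]
ft_force: [-0.5, -0.5, -2.2]
grip_width: 0.0112
grasp_force: 58.7
```

>>> move_arm --moves '[[[0,0,-0.0007,0,0],[0,0,-0.0014,0,0],[0,0,-0.002,0,0],[0,0,-0.002,0,0]]]'

```text
clock: 6.92
eef_pos: [0.5636, 0.1995, 0.1057]
tool_rot: [0.843, 0.538, -0.0, -0.0]
ft_force: [-0.4, -0.2, -2.9]
grip_width: 0.0112
grasp_force: 58.7
```

>>> move_arm --moves '[[[0,0,-0.0004,0,0],[0,0,-0.0008,0,0],[0,0,-0.0008,0,0]]]'

```text
clock: 7.3
eef_pos: [0.5637, 0.1996, 0.1052]
tool_rot: [0.843, 0.538, 0.0, 0.0]
ft_force: [-0.1, -0.0, -0.6]
grip_width: 0.0112
grasp_force: 58.9
```

>>> move_arm --moves '[[[0,0,-0.0004,0,0],[0,0,-0.0004,0,0],[0,0,-0.0004,0,0]]]'

```text
clock: 7.68
eef_pos: [0.5637, 0.1996, 0.105]
tool_rot: [0.843, 0.538, 0.0, 0.0]
ft_force: [-1.6, 0.9, 0.9]
grip_width: 0.0113
grasp_force: 59.4
```

>>> move_arm --moves '[[[0,0,-0.0004,0,0],[0,0,-0.0004,0,0],[0,0,-0.0004,0,0]]]'

```text
clock: 8.05
eef_pos: [0.5638, 0.1996, 0.1048]
tool_rot: [0.843, 0.538, 0.0, 0.0]
ft_force: [-1.7, -0.7, 4.4]
grip_width: 0.0113
grasp_force: 60.0
```

>>> move_arm --moves '[[[0.0015,0,-0.0003,0,0],[0.003,0,-0.0003,0,0],[0.003,0,-0.0003,0,0]]]'

```text
clock: 8.43
eef_pos: [0.5646, 0.1996, 0.1046]
tool_rot: [0.843, 0.538, -0.001, -0.001]
ft_force: [-6.9, -1.0, 10.4]
grip_width: 0.0112
grasp_force: 60.7
```

>>> move_arm --moves '[[[0,0.0015,0,0,0],[0,0.003,0,0,0],[0,0.003,0,0,0]]]'

```text
clock: 8.8
eef_pos: [0.5652, 0.2009, 0.1046]
tool_rot: [0.843, 0.538, -0.002, 0.001]
ft_force: [-5.6, -4.0, 10.0]
grip_width: 0.0118
grasp_force: 60.6
```

>>> move_arm --moves '[[[-0.0015,0,0,0,0],[-0.003,0,0,0,0],[-0.003,0,0,0,0]]]'

```text
clock: 9.18
eef_pos: [0.5645, 0.201, 0.1047]
tool_rot: [0.843, 0.537, 0.0, 0.002]
ft_force: [-0.5, -4.4, 5.8]
grip_width: 0.0113
grasp_force: 60.1
```

>>> move_arm --moves '[[[-0.0015,0,0,0,0],[-0.003,0,0,0,0],[-0.003,0,0,0,0]]]'

```text
clock: 9.55
eef_pos: [0.5602, 0.2029, 0.1032]
tool_rot: [0.843, 0.538, -0.0, -0.001]
ft_force: [0.0, -0.3, -1.4]
grip_width: 0.0114
grasp_force: 59.0
```

The force has gone and the pin has dropped to z = 0.1032, so it is over the plug. I lower it slowly.

>>> move_arm --moves '[[[0,0,-0.0006,0,0],[0,0,-0.0012,0,0],[0,0,-0.0018,0,0],[0,0,-0.0024,0,0],[0,0,-0.0024,0,0]]]'

```text
clock: 10.18
eef_pos: [0.5608, 0.2031, 0.1014]
tool_rot: [0.843, 0.538, 0.0, -0.0]
ft_force: [1.1, 2.7, -1.9]
grip_width: 0.011
grasp_force: 59.1
```

>>> move_arm --moves '[[[0.0002,0.0005,-0.001,0,0],[0.0002,0.0005,-0.002,0,0],[0.0002,0.0005,-0.003,0,0],[0.0002,0.0005,-0.004,0,0],[0.0002,0.0005,-0.004,0,0]]]'

```text
clock: 10.8
eef_pos: [0.561, 0.2033, 0.0975]
tool_rot: [0.843, 0.538, 0.0, -0.0]
ft_force: [1.7, 4.1, -0.0]
grip_width: 0.011
grasp_force: 59.1
```

>>> move_arm --moves '[[[0.0005,0.001,0,0,0],[0.0005,0.001,-0.001,0,0],[0.0005,0.001,-0.002,0,0],[0.0005,0.001,-0.003,0,0],[0.0005,0.001,-0.003,0,0]]]'

```text
clock: 11.42
eef_pos: [0.561, 0.2037, 0.0941]
tool_rot: [0.843, 0.538, -0.001, 0.0]
ft_force: [1.3, 1.3, -2.4]
grip_width: 0.0111
grasp_force: 58.9
```

>>> move_arm --moves '[[[0.0003,0.0004,-0.001,0,0],[0.0003,0.0004,-0.002,0,0],[0.0003,0.0004,-0.003,0,0],[0.0003,0.0004,-0.004,0,0],[0.0003,0.0004,-0.005,0,0]]]'

```text
clock: 12.05
eef_pos: [0.5616, 0.2044, 0.0894]
tool_rot: [0.843, 0.538, -0.0, 0.0]
ft_force: [0.4, -0.5, -1.3]
grip_width: 0.0114
grasp_force: 58.9
```

>>> move_arm --moves '[[[0,0,-0.001,0,0],[0,0,-0.002,0,0],[0,0,-0.003,0,0],[0,0,-0.004,0,0],[0,0,-0.005,0,0]]]'

```text
clock: 12.68
eef_pos: [0.5616, 0.2045, 0.0844]
tool_rot: [0.843, 0.538, -0.0, -0.0]
ft_force: [0.0, 1.1, -2.3]
grip_width: 0.0117
grasp_force: 58.9
```

>>> move_arm --moves '[[[0,0,-0.001,0,0],[0,0,-0.002,0,0],[0,0,-0.003,0,0],[0,0,-0.004,0,0],[0,0,-0.005,0,0]]]'

```text
clock: 13.3
eef_pos: [0.5616, 0.2044, 0.0794]
tool_rot: [0.843, 0.538, -0.0, 0.0]
ft_force: [-0.2, -0.7, -2.2]
grip_width: 0.0113
grasp_force: 58.9
```

>>> move_arm --moves '[[[0,0,-0.0008,0,0],[0,0,-0.0015,0,0],[0,0,-0.0022,0,0],[0,0,-0.0028,0,0],[0,0,-0.0028,0,0]]]'

```text
clock: 13.92
eef_pos: [0.5616, 0.2045, 0.0767]
tool_rot: [0.843, 0.538, -0.0, -0.0]
ft_force: [-0.1, 0.7, -2.4]
grip_width: 0.0112
grasp_force: 58.9
```

>>> move_arm --moves '[[[0,0,-0.0005,0,0],[0,0,-0.001,0,0],[0,0,-0.0014,0,0],[0,0,-0.0018,0,0],[0,0,-0.0018,0,0]]]'

```text
clock: 14.55
eef_pos: [0.5617, 0.2045, 0.0752]
tool_rot: [0.843, 0.538, 0.0, 0.0]
ft_force: [-0.6, 0.2, 0.4]
grip_width: 0.0113
grasp_force: 59.2
```

>>> move_arm --moves '[[[0,0,-0.0003,0,0],[0,0,-0.0006,0,0],[0,0,-0.0006,0,0]]]'

```text
clock: 14.92
eef_pos: [0.5617, 0.2045, 0.0751]
tool_rot: [0.843, 0.538, 0.0, 0.0]
ft_force: [-2.1, 0.4, 4.4]
grip_width: 0.0113
grasp_force: 59.8
```

The collar has landed at z = 0.0752, as predicted. I release.

>>> move_arm --moves '[[[0,0,0,0,40],[0,0,0,0,70],[0,0,0,0,100],[0,0,0,0,100],[0,0,0,0,100]]]'

```text
clock: 15.55
eef_pos: [0.5616, 0.2045, 0.0742]
tool_rot: [0.843, 0.538, -0.0, -0.0]
ft_force: [0.4, -0.5, -0.5]
grip_width: 0.0856
grasp_force: 0.0
```

>>> move_arm --moves '[[[0,0,0,0,100],[0,0,0.01,0,100],[0,0,0.025,0,100],[0,0,0.045,0,100],[0,0,0.07,0,100]]]'

```text
clock: 16.18
eef_pos: [0.5617, 0.2045, 0.1459]
tool_rot: [0.843, 0.538, 0.0, 0.0]
ft_force: [1.2, -0.6, -0.1]
grip_width: 0.0852
grasp_force: 0.0
```

>>> move_arm --moves '[[[0,0,0.04,0,100],[0,0,0.08,0,100],[0,0,0.11,0,100],[0,0,0.11,0,100],[0,0,0.11,0,100]]]'

```text
clock: 16.8
eef_pos: [0.5614, 0.2044, 0.2544]
tool_rot: [0.843, 0.538, 0.0, 0.0]
ft_force: [1.1, 0.2, 0.1]
grip_width: 0.0856
grasp_force: 0.0
```

Run:
```python
from h import *
o=monitor.get_obs(); print(o["clock"],o["eef_pos"],o["ft_force"],o["grip_width"])
c=cam("wrist"); s=cam("scene")["color"]
a=cv2.resize(s[160:260,260:380],(480,400),interpolation=cv2.INTER_CUBIC)
b=cv2.resize(c["color"][80:400,200:440],(300,400))
cv2.imwrite("pics/fin.png",np.hstack([a,b])[:,:,::-1])
```

```text
16.8 [0.56140822 0.20438276 0.25435344] [1.09571357 0.2356715  0.08852205] 0.08559976153816243
```

View pics/fin.png

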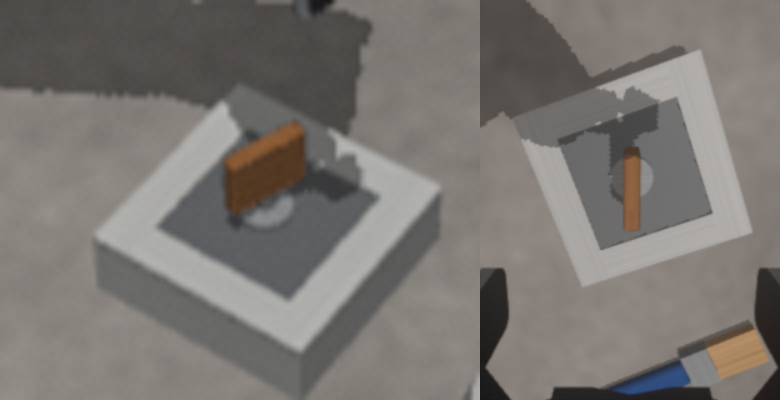

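The post stands upright at about (265,205) in the left crop, with its collar flat on the panel and the gripper clear.

```bash
python3 -c "
from workcell import job
print(job.job_done())"
```

```text
the job is handed in; nothing more can be done
None
```

The ticket post stands upright in the stand's socket with its collar on the panel and the gripper clear. I handed the job in at about 17 s on the robot's clock, and the hand-in returned no verdict.

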